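Seat a loaded shaker platform on its locating pins and lock it

ROBOT

A 6-joint arm with a two-finger parallel gripper is mounted at the origin on a cart in front of the work surface, level with it; the furniture and walls round the work are solid. World frame = base frame: x ahead of the robot, y to its left, z up, the work surface at z = 0. Lengths are in mm, angles in rad, forces in N, time in s.
With the tool pointing down it reaches from about 350 to 875 mm from the base axis. Payload 4.2 kg.
Tool frame: the origin (TCP) lies midway between the tips of the shut fingers; the grasp point (between the pads) lies 19 mm behind it (arm.tcp_to_grasp is the distance from the TCP to the grasp point, in mm); z points along the fingers, y is the line along which they close (so a half turn about z gives the same grasp; the last joint's range is limited). The gripper opens to 85 mm and grips with 20 to 120 N. Pads are 22 mm wide; open, the fingers measure 114 mm over their backs; the gripper's body (76 mm by 85 mm) begins 54 mm behind the grasp point. The pads swing forward as they close: fully open they stand 13 mm farther back than shut.
Start: joints at [1.403, 0.385, 0.008, 0, -1.194, -0.259], TCP at [258.691, 568.927, 231.312] pointing down, gripper open.
Joint ranges: [-3.14, 3.14], [-1.21, 2.06], [-1.07, 1.41], [-3.16, 2.05], [-2.99, -0.16], [-3.1, 3.1]. Speed limits (rad/s): [2.79, 2.79, 3.14, 3.14, 3.14, 3.14].

INTERFACE

Orientations are given as a unit quaternion [x, y, z, w].
In Python, from bench import arm, imaging, job, models gives the robot as it stands.
- The arm moves only by the tool arm_command, never from a script. Its argument "rows" is a list of rows, each an object with "grip": the opening, from 0 (shut) to 1 (fully open); "linear": the shift along the tool's x, y, z in mm, a list of three; "rot": the turn, a rotation vector about the tool's x, y, z in rad, a list of three. In form: [{"grip": grip, "linear": [tx, ty, tz], "rot": [rx, ry, rz]}, ...]. A call has 1 to 10 rows; each row is the pose to reach, as a shift and turn from the pose commanded when the call began, along the tool's axes at that moment; what a row does not reach only later rows make up. A row lasts 1/8 s, in which the tool goes at most 62.5 mm and 10.7 degrees, less where a joint would pass 70% of its speed; a pose out of reach is approached as far as the arm can. A call with a gripper value outside its range is refused whole. The fingers move at their own pace and stop on an object; the grip force is fixed at half the most. Time passes only in rows, so rows that repeat a pose let the fingers close. It gives the time, the measured TCP pose, the force, the opening and the grip force at its end, in the units of the state.
- arm.read_state(): the state, without advancing time (a new reading comes with each control period).
- imaging.get_image(name): name is "side" or "top"; returns a dict with "frame" (480x640x3 uint8, red, green, blue), "fx", "fy", "cx", "cy" (pixels), "extrinsics" (4x4, takes a point from world to camera coordinates). Camera axes: x right, y down, z forward; pixel columns grow to the right and rows downward; lengths in mm; the calibration is good to about 2 mm. A picture is of the moment at which its call begins. There is no depth.
- job.job_done(): hands the job in; it is judged then, once.
Trained networks look in a picture, given as the dict that the camera call returned (one of the last four; its "shot" number tells which), for a name from the list of things; names that differ only in an ending like _2 or _b are one class to them, and where a whole thing is asked for, a point or a joint stands for the part that bears it (a point fixed in the world has none). Each returns a list of dicts, best first, with "score" (0 to 1); they miss things now and then, are a little off and sometimes report something else, mostly with a low value. They report only what shows in the picture. A call takes as long as a camera call.
- models.spot_in(picture, query): "rect" ([left, top, right, bottom] in pixels, round what is visible of it).
- models.tip_of(picture, query): "pixel" ([column, row] in pixels: a listed point, or the origin of a listed thing).
The state is a dict: "clock": time; "joints": joint angles; "joint_vel": joint speeds; "joint_efforts": joint torques, N m; "position": TCP position; "ee_rot": TCP orientation; "contact_force": force on the tool from outside, world axes, zero at the start; "wrist_torque": the same for the moment, N m; "gripper_width": finger opening in mm; "grasp_force": force on a finger pad.
Only numpy, scipy, OpenCV 4.12 (cv2) and the standard library are available. Lean on these libraries where they do the work, as an engineer would, in place of code of your own. Each camera call takes 0.05 s, during which the arm holds its last target. There are 200 camera calls.

TASK

The aluminium platform of the bench shaker, loaded with three vials, was put down askew and is riding on top of its two locating pins. Without picking it up, nudge it sideways with the fingertips until both its holes find the pins and it drops flat onto the shaker; then push the red quarter-turn catch that comes up through its slot fully round counter-clockwise, so that it lies across the slot and locks the platform. Keep the vials standing in their holder, and leave the bottle, the carton and the tape roll beside the shaker where they are.

Things in the scene. Friction and masses are not known exactly. Their poses are not given: they have to be found in the camera images.
- shaker: white bench shaker, fixed; housing 220 (x) x 216 (y) mm, 55 mm high, lower sloping control panel on its -x side (towards the robot) reaching to x = -157 mm. Origin: centre of the housing's underside on the worktop, z up, x away from the panel, y to the left. Centred on top a dark carriage, 150 (x) x 180 (y) mm, top 80 mm up. Seated, the platform is square to the housing and exactly centred over it
- pin_left (a point): foot of the left brass locating pin, centre, on the carriage's top (x = +35, y = +78 mm of the shaker); axes as shaker. The pin is 10 mm thick and 16.5 mm high, bullet-nosed: above 8 mm it tapers to 4.4 mm at the tip
- pin_right (a point): foot of the right brass locating pin (x = +35, y = -78 mm of the shaker), same size; axes as shaker
- platform: loose aluminium plate 180 (x) x 210 (y) x 6 mm with black mats, 0.36 to 0.59 kg plus vials. Origin: centre of its underside, axes as the shaker's when seated (then 80 mm above the shaker's origin). At first it rests flat on the pin tips and the catch, 16.5 mm higher, 16 to 32 mm too far in -x, up to 20 mm off in y, turned up to 0.1 rad. Slides at 3 to 8 N; drops by its own weight
- hole_left (a point): centre of the platform's round hole for the left pin, 12.5 mm wide, in the underside at x = +35, y = +78 mm of the platform; axes as platform
- hole_right (a point): centre of the platform's short slot for the right pin, 12.5 (x) x 16.5 (y) mm, in the underside at x = +35, y = -78 mm of the platform; axes as platform
- holder (a point): centre of the underside of the blue vial holder, fixed on the platform's upper face at x = +45, y = 0 mm of the platform: 46 (x) x 124 (y) x 18 mm with three 36 mm wells at y = +39, 0, -39; axes as platform
- catch_slot (a point): centre of the platform's slot for the catch, 20 (x) x 52 (y) mm, in the platform's upper face at x = -50, y = 0 mm of the platform; axes as platform
- catch_pivot (a point): point on the catch's turning axis, level with its top, 96.5 mm above the worktop, x = -50, y = 0 mm of the shaker; axes as shaker. The catch is a red bar 44 x 12 mm, 9 mm high, round ends, centred here. Under the platform at first; with the platform seated it stands proud of the slot, its underside 1.5 mm and its top 10.5 mm above the platform's upper face
- catch (a joint): angle of the red catch: 0 = along the shaker's y, in line with the slot (free); 1.571 = along x, across the slot (locked, at its stop). Grows counter-clockwise seen from above: its left (+y) end moves towards the robot (-x). Friction only, 0.025 N m (2 N at 13 mm from the axis); stays where it is left
- vial_1: left one: small glass vial with blue liquid and white cap, 34 mm across, 58 mm tall, standing loose in a well of the blue holder; origin: centre of its underside
- vial_2: middle one: small glass vial with blue liquid and white cap, 34 mm across, 58 mm tall, standing loose in a well of the blue holder; origin: centre of its underside
- vial_3: right one: small glass vial with blue liquid and white cap, 34 mm across, 58 mm tall, standing loose in a well of the blue holder; origin: centre of its underside
- white_bottle: bystander: white sample bottle with white cap, 54 mm across, 103 mm tall, on the worktop to the left of the shaker; origin: centre of its underside
- carton: bystander: small pale carton 40 x 62 x 24 mm on the worktop to the right of the shaker; origin: centre of its underside
- tape: bystander: roll of tape lying flat, 100 mm across, 25 mm high, on the worktop to the right of the shaker and further back; origin: centre of its underside

How it is judged:
By the outcome, as a careful person would: the job done as asked, in the order asked, and still so for the second after the job is handed in, with the robot touching nothing.
It also fails if it takes over 72 s, if anything falls off the work surface, if the arm or the gripper's body presses on something with over 40 N, if the wrist force passes 120 N, or if a joint passes its speed limit or range.

## Working session

There is one attempt and no reset: what is moved stays moved. The work goes in short steps, Python scripts to look and compute and a tool call to move; the robot and the scene stay as the last step left them, time stands still between calls to the robot, and variables do not carry over. Pictures are saved under pics/ and viewed, at most 10 in all, crops included, and the job is handed in when it is done.

Besides the shell and the picture viewer there is one more tool, called after "Call:" as a command line: name --argument value ..., lists and objects as JSON in quotes. arm_command: Moves the arm, as the interface text tells. Its arguments: {"type":"object","properties":{"rows":{"type":"array"}},"required":["rows"]}

```bash
mkdir -p pics
cat > h.py <<'E'
import numpy as np, cv2
from bench import arm, imaging, job, models
def ray(p,uv):
    E=np.array(p["extrinsics"]);R=E[:3,:3];c=-R.T@E[:3,3]
    d=R.T@np.array([(uv[0]-p["cx"])/p["fx"],(uv[1]-p["cy"])/p["fy"],1.]);return c,d
def at_z(p,uv,z):
    c,d=ray(p,uv);return c+d*(z-c[2])/d[2]
def proj(p,X):
    E=np.array(p["extrinsics"]);q=E[:3,:3]@np.array(X,float)+E[:3,3]
    return np.array([p["fx"]*q[0]/q[2]+p["cx"],p["fy"]*q[1]/q[2]+p["cy"]])
def tri(ps,uvs):
    A=np.zeros((3,3));b=np.zeros(3)
    for p,u in zip(ps,uvs):
        c,d=ray(p,u);d/=np.linalg.norm(d);M=np.eye(3)-np.outer(d,d);A+=M;b+=M@c
    return np.linalg.solve(A,b)
def save(p,n): cv2.imwrite(f"pics/{n}.png",p["frame"][:,:,::-1])
E
python3 - <<'E'
from h import *
np.set_printoptions(precision=1,suppress=True)
T=imaging.get_image("top");S=imaging.get_image("side")
save(T,"top0");save(S,"side0")
for n,p in (("top",T),("side",S)):
    c,_=ray(p,(320,240));print(n,"cam",c)
    for q in "shaker pin_left pin_right platform hole_left hole_right holder catch_slot catch_pivot vial_1 white_bottle carton tape".split():
        r=models.tip_of(p,q);print(q,[(np.round(x["pixel"],1).tolist(),round(x["score"],2)) for x in r[:3]])
s=arm.read_state();print(s)
E
```

```text
top cam [ 524.3   23.4 1116.2]
shaker [([341.8, 234.8], 0.53)]
pin_left [([340.3, 220.7], 0.74)]
pin_right [([420.7, 219.7], 0.96)]
platform [([391.1, 250.9], 0.73)]
hole_left [([343.0, 234.0], 0.71)]
hole_right [([428.4, 228.9], 0.72)]
holder [([386.8, 223.8], 0.59), ([270.1, 235.7], 0.38)]
catch_slot [([392.2, 277.6], 0.77)]
catch_pivot [([384.0, 265.7], 0.91)]
vial_1 [([383.5, 230.2], 0.88), ([410.1, 221.9], 0.85), ([364.8, 229.4], 0.65)]
white_bottle [([268.0, 232.2], 0.77)]
carton [([419.8, 220.5], 0.6), ([341.3, 222.2], 0.43)]
tape [([489.4, 197.9], 0.83)]
side cam [ 541.4 -907.6  635.7]
shaker [([307.8, 288.4], 0.7)]
pin_left [([317.6, 243.6], 0.39)]
pin_right [([327.9, 280.4], 0.78)]
platform [([299.0, 258.2], 0.72)]
hole_left [([310.6, 233.4], 0.93)]
hole_right [([326.5, 279.6], 0.7), ([318.0, 243.4], 0.57)]
holder [([321.1, 253.3], 0.89), ([310.2, 232.0], 0.26)]
catch_slot [([274.0, 257.6], 0.69)]
catch_pivot [([283.9, 252.3], 0.88)]
vial_1 [([323.9, 264.6], 0.81), ([323.7, 278.7], 0.68), ([318.8, 242.7], 0.64)]
white_bottle [([310.3, 235.2], 0.74)]
carton [([325.0, 280.2], 0.75)]
tape [([374.1, 368.3], 0.67)]
{'clock': 1.4, 'joints': array([ 1.4,  0.4,  0. , -0. , -1.2, -0.3]), 'joint_vel': array([-0., -0., -0.,  0.,  0., -0.]), 'joint_efforts': array([ -0. , -39.2,  18.9,   4.2,  -0. ,   0. ]), 'position': array([258.7, 568.9, 231.3]), 'ee_rot': array([ 1. , -0.2, -0. , -0. ]), 'contact_force': array([ 0.5, -0. , -0.4]), 'wrist_torque': array([0., 0., 0.]), 'grasp_force': 0.0, 'gripper_width': 85.6597453127705}
```

Run:
```python
import cv2
for n,(a,b,c,d) in {"top0":(220,160,520,360),"side0":(200,190,480,400)}.items():
    i=cv2.imread(f"pics/{n}.png")[b:d,a:c];f=800/(c-a)
    cv2.imwrite(f"pics/{n}c.png",cv2.resize(i,(800,int((d-b)*f)),interpolation=cv2.INTER_CUBIC))
```

```text
(no output)
```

View pics/top0c.png

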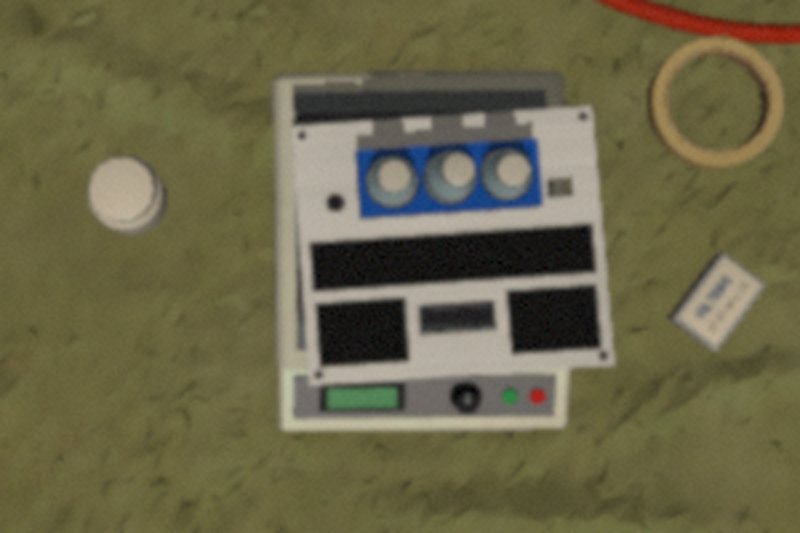

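View pics/side0c.png

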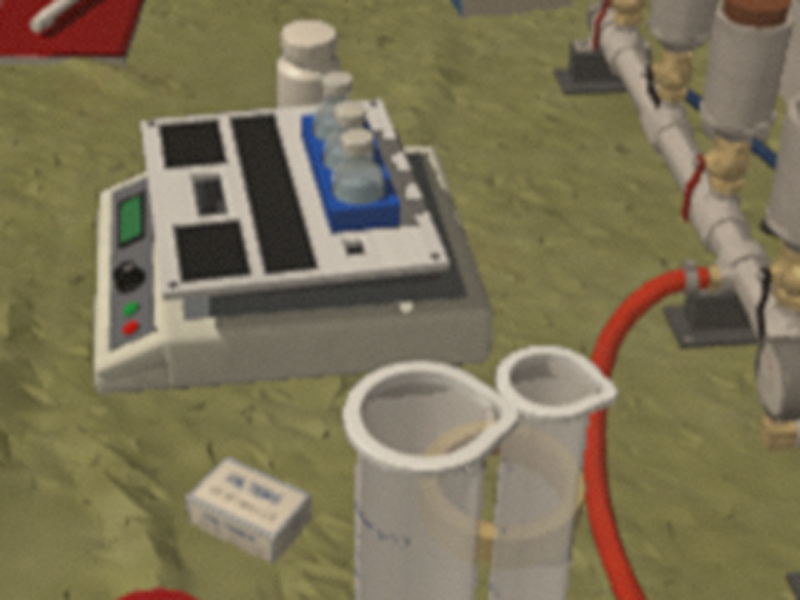

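The top crop shows the platform skewed clockwise: corners near (297,127), (592,107), (612,365) and (312,383). The housing's back corners are near (275,75) and (563,72). It needs to go forward, left and turn counter-clockwise. The side crop agrees, and its vials are standing. Next is an edge fit of both poses.

```bash
cat >> h.py <<'E'
from scipy.optimize import least_squares
from scipy.ndimage import map_coordinates, gaussian_filter
def X(pose,pt):
    x,y,t=pose;c,s=np.cos(t),np.sin(t);return np.array([x+c*pt[0]-s*pt[1],y+s*pt[0]+c*pt[1],pt[2]])
def fit(pose,edges,iters=12,w0=7,mm=None):
    """edges: (pic, P0, P1, sign) model pts in local frame w/ world z; sign +1: brighter towards left-normal of image direction"""
    pose=np.array(pose,float)
    for k in range(iters):
        w=w0 if k<4 else 3.; obs=[]
        for p,a,b,sg in edges:
            g=gaussian_filter(p["frame"].astype(float).mean(2),.7)
            u0,u1=proj(p,X(pose,a)),proj(p,X(pose,b));d=(u1-u0)/np.linalg.norm(u1-u0);n=np.array([d[1],-d[0]])
            off=np.arange(-w,w+.01,.25)
            for f in np.linspace(.08,.92,25):
                q=u0+f*(u1-u0);L=q+off[:,None]*n
                v=map_coordinates(g,[L[:,1],L[:,0]],order=1,mode="nearest")
                dv=sg*np.gradient(v,.25);i=dv.argmax()
                if dv[i]>8 and 2<i<len(off)-3:
                    m=np.clip(dv[i-3:i+4],0,None);o=(m*off[i-3:i+4]).sum()/m.sum()
                    obs.append((p,np.array(a)+f*(np.array(b)-a),n,q+o*n))
        r=lambda P:np.array([n@(proj(p,X(P,m))-u) for p,m,n,u in obs])
        s=least_squares(r,pose,loss="soft_l1",f_scale=.4,x_scale=[1,1,.01]);pose=s.x
    e=r(pose);return pose,len(obs),np.median(abs(e))
def plate_pose(T,S,g,z=102.5):
    c=[(90,105),(90,-105),(-90,-105),(-90,105)];E=[]
    for p in ((T,S) if S is not None else (T,)):
        for i in range(4):
            a=np.array([*c[i],z]);b=np.array([*c[(i+1)%4],z]);E.append((p,a,b,-1))
    return fit(g,E)
E
python3 - <<'E'
from h import *
np.set_printoptions(precision=3,suppress=True)
T=imaging.get_image("top");S=imaging.get_image("side")
cr=lambda u,v:(220+u*.375,160+v*.375)
pc=[at_z(T,cr(*q),102.5) for q in ((297,127),(592,107),(612,365),(312,383))];print(np.array(pc))
c=np.mean(pc,0);f=(pc[0]+pc[1]-pc[2]-pc[3]);g=(c[0],c[1],np.arctan2(f[1],f[0]));print("plate guess",g)
for ps in ((T,S),(T,None)):
    print("plate",plate_pose(*ps,g))
b=[at_z(T,cr(*q),55) for q in ((275,75),(563,72))];d=b[0]-b[1];t=np.arctan2(-d[0],d[1]);m=(b[0]+b[1])/2
g=(m[0]-110*np.cos(t),m[1]-110*np.sin(t),t);print("shaker guess",g,np.linalg.norm(d))
hz=55;E=[(T,(110,108,hz),(110,-108,hz),-1),(T,(-100,108,hz),(100,108,hz),-1),(T,(75,80,80),(75,-60,80),1)]
print("shaker",fit(g,E)); 
for e in E: print(proj(T,X(g,e[1])),proj(T,X(g,e[2])))
o=T["frame"].copy()
P=fit(g,E)[0];Q=plate_pose(T,S,(c[0],c[1],np.arctan2(f[1],f[0])))[0]
def dr(im,p,pose,pts,col):
    q=np.array([proj(p,X(pose,x)) for x in pts])
    cv2.polylines(im,[np.round((q*3)*16).astype(int)],True,col,1,shift=4)
for p,n,(a,b_,c_,d_) in ((T,"top",(300,175,460,335)),(S,"side",(230,210,390,340))):
    im=cv2.resize(p["frame"],None,fx=3,fy=3,interpolation=cv2.INTER_CUBIC)
    R=lambda hx0,hx1,hy,z:[(hx0,hy,z),(hx0,-hy,z),(hx1,-hy,z),(hx1,hy,z)]
    dr(im,p,Q,R(-90,90,105,102.5),(255,0,0));dr(im,p,P,R(-110,110,108,55),(0,255,0));dr(im,p,P,R(-157,110,108,0),(0,255,255));dr(im,p,P,R(-75,75,90,80),(255,0,255))
    dr(im,p,Q,R(-60,-40,26,102.5),(0,0,255))
    im=im[b_*3:d_*3,a*3:c_*3];np.save(f"{n}.npy",im);cv2.imwrite(f"pics/{n}1.png",im[:,:,::-1])
A=cv2.imread("pics/top1.png");B=cv2.imread("pics/side1.png");H=np.zeros((480,960,3),np.uint8);H[:A.shape[0],:480]=A;H[:B.shape[0],480:]=B
cv2.imwrite("pics/both1.png",cv2.resize(H,(800,400)))
E
```

```text
[[ 658.801   12.836  102.5  ]
 [ 676.765 -192.403  102.5  ]
 [ 498.463 -206.087  102.5  ]
 [ 482.029   -0.673  102.5  ]]
plate guess (np.float64(579.014669024287), np.float64(-96.58158361511877), np.float64(0.07643583552187261))
plate (array([578.893, -94.778,   0.087]), 187, np.float64(0.46977811147871124))
plate (array([579.636, -95.233,   0.085]), 89, np.float64(0.2363366978723781))
shaker guess (np.float64(596.2967390110748), np.float64(-79.3322447828821), np.float64(0.02933577519284472)) 210.58262592785525
shaker (array([586.882, -81.752,   0.028]), 36, np.float64(0.21447449050467957))
[321.738 188.139] [432.516 186.986]
[322.782 296.433] [321.787 193.209]
[336.582 204.001] [410.305 203.247]
```

View pics/both1.png

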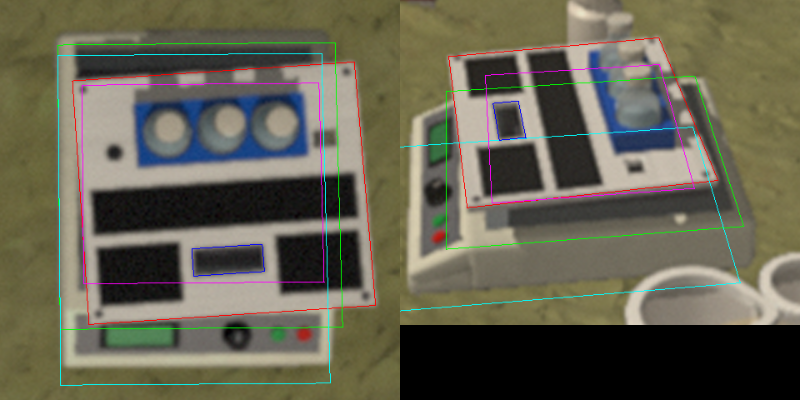

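```bash
sed -i 's/def fit(pose,edges,iters=12,w0=7,mm=None):/def fit(pose,edges,iters=12,w0=7,ch=(0,1,2)):/; s/astype(float).mean(2),.7/[:,:,list(ch)].astype(float).mean(2),.7/' h.py
cat > sh.py <<'E'
from h import *
np.set_printoptions(precision=3,suppress=True)
T=imaging.get_image("top");S=imaging.get_image("side")
cs=lambda u,v:(200+u*.35,190+v*.35)
cr=lambda u,v:(220+u*.375,160+v*.375)
for n,q,z in (("front-right bottom",(95,388),0),("back-right bottom",(490,357),0),("back-right top",(490,303),55),("back-left top",(432,150),55)): print(n,at_z(S,cs(*q),z))
for n,q,z in (("bl",(275,73),55),("br",(565,73),55),("fr",(567,430),20),("fl",(280,431),20)): print("T",n,at_z(T,cr(*q),z))
E0=dict(back=(T,(110,100,55),(110,-100,55),-1),left=(T,(-105,108,55),(105,108,55),-1),sb=(S,(110,-108,0),(-150,-108,0),-1),sbk=(S,(110,20,55),(110,-100,55),-1))
E0["right"]=(T,(110,-108,55),(93,-108,55),-1)
for names in (list(E0),["back","left","right"],["back","left"],["sb","sbk"]):
    print(names,fit((603,-82,.02),[E0[k] for k in names],ch=(2,),w0=6))
P=fit((603,-82,.02),[E0[k] for k in E0],ch=(2,),w0=6)[0]
ims=[]
R=lambda hx0,hx1,hy,z:[(hx0,hy,z),(hx0,-hy,z),(hx1,-hy,z),(hx1,hy,z)]
for p,(a,b,c,d) in ((T,(305,175,450,335)),(S,(220,200,390,340))):
    im=cv2.resize(p["frame"],None,fx=3,fy=3,interpolation=cv2.INTER_CUBIC)
    for r,col in ((R(-110,110,108,55),(0,255,0)),(R(-157,110,108,0),(0,255,255)),(R(-75,75,90,80),(255,0,255))):
        q=np.array([proj(p,X(P,x)) for x in r]);cv2.polylines(im,[np.round(q*48+16).astype(int)],True,col,1,shift=4)
    ims.append(cv2.resize(im[b*3:d*3,a*3:c*3],(400,400)))
cv2.imwrite("pics/both2.png",np.hstack(ims)[:,:,::-1])
E
python3 sh.py
```

```text
Traceback (most recent call last):
  File "sh.py", line 1, in <module>
    from h import *
  File "h.py", line 27
    g=gaussian_filter(p["frame"].[:,:,list(ch)].astype(float).mean(2),.7)
                                 ^
SyntaxError: invalid syntax
```

```bash
sed -i 's/"frame"\]\.\[/"frame"][/' h.py; python3 sh.py
```

```text
front-right bottom [ 446.996 -170.923    0.   ]
back-right bottom [ 714.85  -164.135    0.   ]
back-right top [ 709.833 -174.425   55.   ]
back-left top [700.031  18.918  55.   ]
T bl [704.642  29.169  55.   ]
T br [ 708.626 -182.813   55.   ]
T fr [ 447.989 -191.527   20.   ]
T fl [442.887  20.419  20.   ]
['back', 'left', 'sb', 'sbk', 'right'] (array([597.036, -80.677,   0.038]), 37, np.float64(0.23180710037936403))
['back', 'left', 'right'] (array([597.277, -80.724,   0.038]), 32, np.float64(0.22026845167154527))
['back', 'left'] (array([597.277, -80.724,   0.038]), 32, np.float64(0.22026845167154527))
['sb', 'sbk'] (array([-8470.984,  -263.529,     0.021]), 0, np.float64(nan))
  return _methods._mean(a, axis=axis, dtype=dtype,
  ret = ret.dtype.type(ret / rcount)
```

View pics/both2.png

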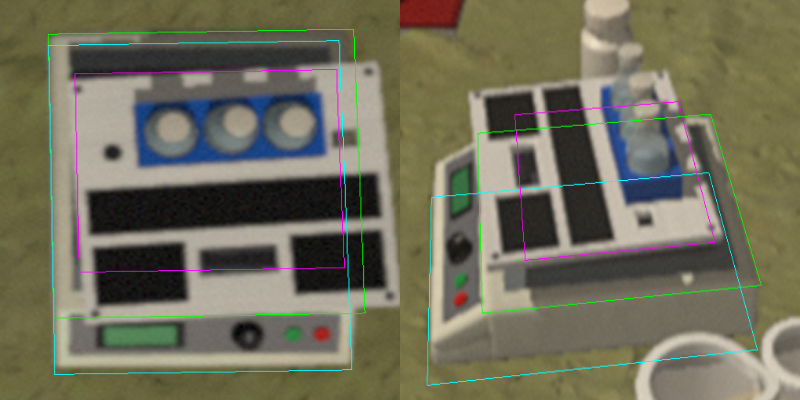

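The housing's top outline matches in both views, so the shaker is at about (599, -80.5), yaw 0.03, and the plate at (579, -95), yaw 0.086. I'll check this against the networks' points and plan the first approach.

```bash
cat >> h.py <<'E'
from scipy.spatial.transform import Rotation as Ro
SH=np.array([599,-80.5,.03])
def go(pos,yaw,note=""):
    """print shift/turn for tool at world pos, tool x at angle yaw, pointing down"""
    s=arm.read_state();R=Ro.from_quat(s["ee_rot"])
    t=Ro.from_matrix(np.array([[np.cos(yaw),np.sin(yaw),0],[np.sin(yaw),-np.cos(yaw),0],[0,0,-1]]))
    l=R.inv().apply(np.array(pos)-s["position"]);r=(R.inv()*t).as_rotvec()
    print(note,"lin",np.round(l,1).tolist(),"rot",np.round(r,3).tolist())
E
python3 - <<'E'
from h import *
np.set_printoptions(precision=2,suppress=True)
print(tri and at_z(imaging.get_image("top"),(0,0),0))
T=imaging.get_image("top");S=imaging.get_image("side")
for n,z,l,a,b in (("pinL",80,(35,78),(340.3,220.7),(317.6,243.6)),("pinR",80,(35,-78),(420.7,219.7),(327.9,280.4)),("pivot",96.5,(-50,0),(384,265.7),(283.9,252.3)),("shaker",0,(0,0),(341.8,234.8),(307.8,288.4))):
    print(n,X(SH,(*l,z)),"T",at_z(T,a,z),"S",at_z(S,b,z))
P=(579.3,-95,.086)
for n,z,l,a,b in (("holeL",96.5,(35,78),(343,234),(310.6,233.4)),("holeR",96.5,(35,-78),(428.4,228.9),(326.5,279.6)),("slot",102.5,(-50,0),(392.2,277.6),(274,257.6))):
    print(n,X(P,(*l,z)),"T",at_z(T,a,z),"S",at_z(S,b,z))
s=arm.read_state();R=Ro.from_quat(s["ee_rot"]).as_matrix();print(R,s["clock"])
for y in (.086,.086+np.pi): go(X(P,(-125,0,200)),y)
E
```

```text
[1104.58  725.46    0.  ]
pinL [631.64  -1.49  80.  ] T [637.13  -4.77  80.  ] S [621.93 -18.88  80.  ]
pinR [ 636.32 -157.42   80.  ] T [ 641.97 -156.93   80.  ] S [ 629.4 -151.3   80. ]
pivot [549.02 -82.    96.5 ] T [553.16 -86.55  96.5 ] S [549.83 -71.77  96.5 ]
shaker [599.  -80.5   0. ] T [617.02 -10.48   0.  ] S [596.84 -66.82   0.  ]
holeL [607.47 -14.28  96.5 ] T [610.54  -9.76  96.5 ] S [608.48  -3.25  96.5 ]
holeR [ 620.87 -169.71   96.5 ] T [ 623.15 -168.42   96.5 ] S [ 624.5  -171.05   96.5 ]
slot [529.48 -99.29 102.5 ] T [ 531.48 -101.15  102.5 ] S [530.06 -98.2  102.5 ]
[[ 0.91 -0.41 -0.  ]
 [-0.41 -0.91 -0.  ]
 [-0.    0.   -1.  ]] 1.75
 lin [457.8, 533.0, 31.3] rot [0.0, 0.0, -0.513]
 lin [457.8, 533.0, 31.3] rot [0.0, -0.0, 2.629]
```

Call:
arm_command --rows '[{"grip": 1,"linear": [458,533,31],"rot": [0,0,-0.513]},{"grip": 1,"linear": [458,533,31],"rot": [0,0,-0.513]},{"grip": 1,"linear": [458,533,31],"rot": [0,0,-0.513]},{"grip": 1,"linear": [458,533,31],"rot": [0,0,-0.513]},{"grip": 1,"linear": [458,533,31],"rot": [0,0,-0.513]},{"grip": 1,"linear": [458,533,31],"rot": [0,0,-0.513]},{"grip": 1,"linear": [458,533,31],"rot": [0,0,-0.513]},{"grip": 1,"linear": [458,533,31],"rot": [0,0,-0.513]},{"grip": 1,"linear": [458,533,31],"rot": [0,0,-0.513]},{"grip": 1,"linear": [458,533,31],"rot": [0,0,-0.513]}]'

```text
clock: 3.0
position: [433.6, -32.5, 204.3]
ee_rot: [0.999, 0.043, 0.001, -0.0]
contact_force: [0.7, -0.2, 0.8]
gripper_width: 85.5
grasp_force: 0.0
```

Call:
arm_command --rows '[{"grip": 1,"linear": [0,0,0],"rot": [0,0,0]},{"grip": 1,"linear": [0,0,0],"rot": [0,0,0]}]'

```text
clock: 3.25
position: [433.0, -30.8, 203.8]
ee_rot: [0.999, 0.043, 0.0, -0.0]
contact_force: [-0.2, 1.0, 0.4]
gripper_width: 85.2
grasp_force: 0.0
```

Call:
arm_command --rows '[{"grip": 1,"linear": [15,60,40],"rot": [0,0,0]},{"grip": 1,"linear": [15,76,60],"rot": [0,0,0]},{"grip": 1,"linear": [15,76,110],"rot": [0,0,0]},{"grip": 1,"linear": [15,76,141],"rot": [0,0,0]},{"grip": 1,"linear": [15,76,141],"rot": [0,0,0]}]'

```text
clock: 3.88
position: [453.2, -103.5, 61.2]
ee_rot: [0.999, 0.045, -0.003, 0.0]
contact_force: [0.0, 0.8, 1.3]
gripper_width: 85.8
grasp_force: 0.0
```

Run:
```python
from h import *
T=imaging.get_image("top");S=imaging.get_image("side")
a=cv2.resize(T["frame"][170:340,300:470],(400,400),interpolation=2);b=cv2.resize(S["frame"][180:350,220:390],(400,400),interpolation=2)
cv2.imwrite("pics/app.png",np.hstack([a,b])[:,:,::-1])
```

```text
(no output)
```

View pics/app.png

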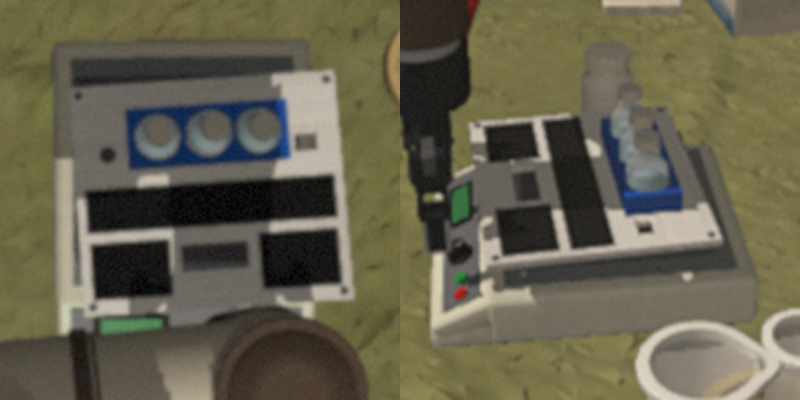

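The gripper is in front of the plate's near edge with both fingers straddling it, and the vials are standing. I'll push forward slowly, squaring the plate.

Call:
arm_command --rows '[{"grip": 1,"linear": [12,0,0],"rot": [0,0,0]},{"grip": 1,"linear": [18,0,0],"rot": [0,0,0]},{"grip": 1,"linear": [21,0,0],"rot": [0,0,0]},{"grip": 1,"linear": [23,0,0],"rot": [0,0,0]},{"grip": 1,"linear": [25,0,0],"rot": [0,0,0]},{"grip": 1,"linear": [26,0,0],"rot": [0,0,0]}]'

```text
clock: 4.72
position: [478.9, -103.0, 62.5]
ee_rot: [0.999, 0.043, -0.002, 0.0]
contact_force: [-4.9, -0.4, 3.5]
gripper_width: 85.4
grasp_force: 2.3
```

Call:
arm_command --rows '[{"grip": 1,"linear": [1,0,0],"rot": [0,0,0]},{"grip": 1,"linear": [2,0,0],"rot": [0,0,0]},{"grip": 1,"linear": [3,0,0],"rot": [0,0,0.01]},{"grip": 1,"linear": [4,0,0],"rot": [0,0,0.02]}]'

```text
clock: 5.22
position: [482.4, -102.5, 62.4]
ee_rot: [0.999, 0.033, -0.002, -0.0]
contact_force: [-5.4, 0.5, 3.4]
gripper_width: 85.7
grasp_force: 2.5
```

Call:
arm_command --rows '[{"grip": 1,"linear": [1,0,0],"rot": [0,0,0.008]},{"grip": 1,"linear": [2,0,0],"rot": [0,0,0.016]},{"grip": 1,"linear": [3,0,0],"rot": [0,0,0.024]},{"grip": 1,"linear": [4,0,0],"rot": [0,0,0.032]},{"grip": 1,"linear": [5,0,0],"rot": [0,0,0.036]},{"grip": 1,"linear": [6,0,0],"rot": [0,0,0.036]},{"grip": 1,"linear": [7,0,0],"rot": [0,0,0.036]}]'

```text
clock: 6.1
position: [489.5, -102.0, 62.4]
ee_rot: [1.0, 0.015, -0.002, -0.0]
contact_force: [-5.2, 1.9, 3.4]
gripper_width: 85.4
grasp_force: 2.5
```

Run:
```python
from h import *
np.set_printoptions(precision=3,suppress=True)
T=imaging.get_image("top");S=imaging.get_image("side")
print(arm.read_state()["position"],arm.read_state()["ee_rot"])
print(plate_pose(T,S,(588,-95,.03)))
c=[(90,105),(90,-105),(-90,-105),(-90,105)]
E=[(T,np.array([*c[i],102.5]),np.array([*c[(i+1)%4],102.5]),-1) for i in (0,1)]
E+=[(S,np.array([*c[i],102.5]),np.array([*c[(i+1)%4],102.5]),-1) for i in (0,1)]
print(fit((588,-95,.03),E,w0=5))
for q in ("hole_left","hole_right","catch_slot","holder"):
    for n,p in (("T",T),("S",S)):
        r=models.tip_of(p,q);print(q,n,[(at_z(p,x["pixel"],102.5 if q in("catch_slot","holder") else 96.5),round(x["score"],2)) for x in r[:2]])
```

```text
[ 489.871 -102.009   62.471] [ 1.     0.015 -0.002 -0.   ]
(array([591.461, -97.151,   0.047]), 137, np.float64(0.29551683514433147))
(array([591.617, -97.292,   0.051]), 83, np.float64(0.24187892389375634))
hole_left T [(array([624.831, -13.623,  96.5  ]), 0.64)]
hole_left S [(array([626.145, -14.353,  96.5  ]), 0.88)]
hole_right T [(array([ 631.293, -173.608,   96.5  ]), 0.9)]
hole_right S [(array([ 630.429, -179.034,   96.5  ]), 0.81), (array([549.856, -71.036,  96.5  ]), 0.44)]
catch_slot T [(array([ 544.758, -105.627,  102.5  ]), 0.59), (array([588.631, -99.388, 102.5  ]), 0.56)]
catch_slot S [(array([ 540.934, -103.057,  102.5  ]), 0.74)]
holder T [(array([642.786, -95.605, 102.5  ]), 0.6)]
holder S [(array([637.867, -82.202, 102.5  ]), 0.78)]
```

Call:
arm_command --rows '[{"grip": 1,"linear": [-15,0,0],"rot": [0,0,0]},{"grip": 1,"linear": [-25,0,-50],"rot": [0,0,0]},{"grip": 1,"linear": [-25,0,-110],"rot": [0,0,0]},{"grip": 1,"linear": [-25,0,-150],"rot": [0,0,0]}]'

```text
clock: 7.1
position: [467.5, -102.8, 216.2]
ee_rot: [1.0, 0.015, 0.003, -0.0]
contact_force: [0.0, -0.4, -1.3]
gripper_width: 85.4
grasp_force: 0.0
```

Run:
```python
from h import *
np.set_printoptions(precision=3,suppress=True)
print(arm.read_state()["joints"])
T=imaging.get_image("top");S=imaging.get_image("side")
P=plate_pose(T,S,(591,-97,.03));print(P,arm.read_state()["clock"]);P=P[0]
print(plate_pose(T,None,P))
for y in (np.pi/2,-np.pi/2): go(X(P,(0,-132,200)),.03+y)
```

```text
[ 0.124  0.144 -0.366  0.001 -1.054  1.476]
(array([592.98 , -97.509,   0.05 ]), 117, np.float64(0.2520999293017836)) 7.2
(array([593.367, -97.698,   0.049]), 75, np.float64(0.19415891586158754))
 lin [125.5, 130.4, 20.3] rot [0.012, -0.011, -1.57]
 lin [125.5, 130.4, 20.3] rot [-0.011, -0.012, 1.572]
```

Call:
arm_command --rows '[{"grip": 1,"linear": [0,60,0],"rot": [0,0,0.18]},{"grip": 1,"linear": [0,120,0],"rot": [0,0,0.36]},{"grip": 1,"linear": [50,134,0],"rot": [0,0,0.54]},{"grip": 1,"linear": [100,134,0],"rot": [0,0,0.72]},{"grip": 1,"linear": [126,134,0],"rot": [0,0,0.9]},{"grip": 1,"linear": [126,134,0],"rot": [0,0,1.08]},{"grip": 1,"linear": [126,134,0],"rot": [0,0,1.26]},{"grip": 1,"linear": [126,134,0],"rot": [0,0,1.44]},{"grip": 1,"linear": [126,134,0],"rot": [0,0,1.57]},{"grip": 1,"linear": [126,134,0],"rot": [0,0,1.57]}]'

```text
clock: 8.45
position: [596.3, -232.8, 212.1]
ee_rot: [0.718, -0.696, 0.0, -0.0]
contact_force: [-0.2, -0.0, -0.1]
gripper_width: 85.5
grasp_force: 0.0
```

Run:
```python
from h import *
P=(593,-97.6,.03);print(arm.read_state()["position"],arm.read_state()["ee_rot"])
go(X(P,(0,-134,63)),.03-np.pi/2)
```

```text
[ 596.34062226 -232.83179053  212.0713063 ] [ 7.18393754e-01 -6.95636687e-01  4.55652329e-05 -1.13359566e-04]
 lin [-1.3, -0.7, 149.1] rot [-0.0, 0.0, 0.002]
```

Call:
arm_command --rows '[{"grip": 1,"linear": [0,0,55],"rot": [0,0,0]},{"grip": 1,"linear": [0,0,110],"rot": [0,0,0]},{"grip": 1,"linear": [0,0,149],"rot": [0,0,0]},{"grip": 1,"linear": [-6,0,149],"rot": [0,0,0]},{"grip": 1,"linear": [-12,0,149],"rot": [0,0,0]},{"grip": 1,"linear": [-14,0,149],"rot": [0,0,0]},{"grip": 1,"linear": [-16,0,149],"rot": [0,0,0]},{"grip": 1,"linear": [-18,0,149],"rot": [0,0,0]},{"grip": 1,"linear": [-20,0,149],"rot": [0,0,0]}]'

```text
clock: 9.57
position: [595.9, -213.1, 64.2]
ee_rot: [0.718, -0.696, 0.0, 0.0]
contact_force: [0.1, -3.5, 0.2]
gripper_width: 85.5
grasp_force: 1.5
```

Call:
arm_command --rows '[{"grip": 1,"linear": [-1,0,0],"rot": [0,0,0]},{"grip": 1,"linear": [-2,0,0],"rot": [0,0,0]},{"grip": 1,"linear": [-3,0,0],"rot": [0,0,0]},{"grip": 1,"linear": [-4,0,0],"rot": [0,0,0]},{"grip": 1,"linear": [-5,0,0],"rot": [0,0,0]}]'

```text
clock: 10.2
position: [595.8, -207.9, 63.9]
ee_rot: [0.718, -0.696, 0.0, -0.0]
contact_force: [-0.0, -3.6, 3.3]
gripper_width: 85.5
grasp_force: 1.5
```

Call:
arm_command --rows '[{"grip": 1,"linear": [-1,0,0],"rot": [0,0,0]},{"grip": 1,"linear": [-2,0,0],"rot": [0,0,0]},{"grip": 1,"linear": [-3,0,0],"rot": [0,0,0]},{"grip": 1,"linear": [-4,0,0],"rot": [0,0,0]},{"grip": 1,"linear": [-5,0,0],"rot": [0,0,0]},{"grip": 1,"linear": [-6,0,0],"rot": [0,0,0]},{"grip": 1,"linear": [-7,0,0],"rot": [0,0,0]},{"grip": 1,"linear": [-8,0,0],"rot": [0,0,0]}]'

```text
clock: 11.2
position: [595.5, -199.7, 63.6]
ee_rot: [0.718, -0.696, -0.0, -0.0]
contact_force: [-0.7, -3.7, -0.1]
gripper_width: 85.3
grasp_force: 1.9
```

Run:
```python
from h import *
np.set_printoptions(precision=3,suppress=True)
T=imaging.get_image("top");S=imaging.get_image("side")
P=plate_pose(T,S,(593,-84,.03));print(P)
print(plate_pose(T,None,P[0]))
for q in ("hole_left","hole_right","catch_slot","pin_left","pin_right","catch_pivot"):
    for n,p in (("T",T),("S",S)):
        r=models.tip_of(p,q);z={"h":96.5,"c":102.5,"p":80}[q[0]]
        if q=="catch_pivot":z=96.5
        print(q,n,[(at_z(p,x["pixel"],z)[:2],round(x["score"],2)) for x in r[:1]],X(P[0] if q[0]=="h" or "slot" in q else SH,dict(hole_left=(35,78,0),hole_right=(35,-78,0),catch_slot=(-50,0,0),pin_left=(35,78,0),pin_right=(35,-78,0),catch_pivot=(-50,0,0))[q])[:2])
a=cv2.resize(T["frame"][170:340,300:470],(500,500),interpolation=2);b=cv2.resize(S["frame"][190:310,230:390],(300,225),interpolation=2)
H=np.zeros((500,800,3),np.uint8);H[:,:500]=a;H[:225,500:]=b
cv2.imwrite("pics/sp.png",H[:,:,::-1])
```

```text
(array([593.743, -78.239,   0.04 ]), 69, np.float64(0.2697587178066777))
(array([593.251, -77.813,   0.045]), 22, np.float64(0.4538911660517102))
hole_left T [] [625.6     1.097]
hole_left S [] [625.6     1.097]
hole_right T [(array([ 539.833, -268.821]), 0.24)] [ 631.831 -154.779]
hole_right S [(array([ 628.832, -160.113]), 0.88)] [ 631.831 -154.779]
catch_slot T [] [543.783 -80.236]
catch_slot S [(array([545.373, -75.926]), 0.92)] [543.783 -80.236]
pin_left T [] [631.645  -1.485]
pin_left S [] [631.645  -1.485]
pin_right T [] [ 636.324 -157.415]
pin_right S [(array([ 632.614, -159.849]), 0.9)] [ 636.324 -157.415]
catch_pivot T [] [549.022 -82.   ]
catch_pivot S [(array([548.237, -71.99 ]), 0.84)] [549.022 -82.   ]
```

View pics/sp.png

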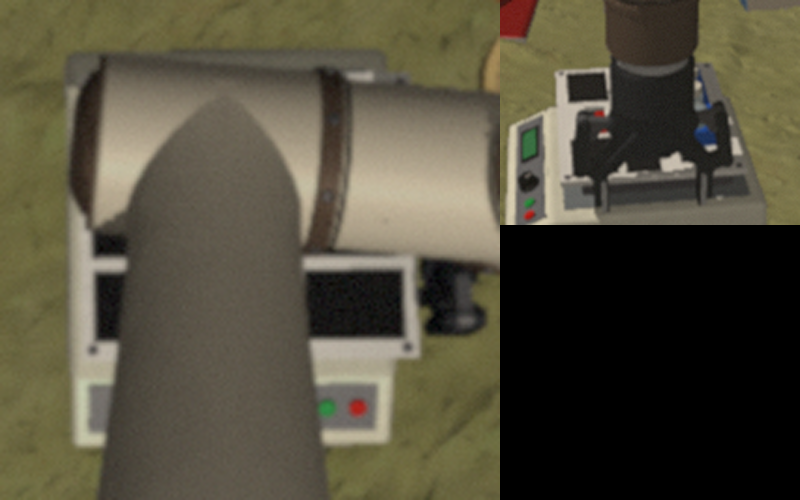

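The arm hides the top view, while the red catch now shows in the slot in the side view, near (600,120). I'll back off to the front position and measure unobstructed.

Call:
arm_command --rows '[{"grip": 1,"linear": [20,0,0],"rot": [0,0,0]},{"grip": 1,"linear": [25,0,-60],"rot": [0,0,0]},{"grip": 1,"linear": [25,0,-120],"rot": [0,0,0]},{"grip": 1,"linear": [25,0,-150],"rot": [0,0,-0.18]},{"grip": 1,"linear": [25,-50,-150],"rot": [0,0,-0.36]},{"grip": 1,"linear": [25,-100,-150],"rot": [0,0,-0.54]},{"grip": 1,"linear": [0,-145,-150],"rot": [0,0,-0.72]},{"grip": 1,"linear": [-50,-145,-150],"rot": [0,0,-0.9]},{"grip": 1,"linear": [-100,-145,-150],"rot": [0,0,-1.08]},{"grip": 1,"linear": [-110,-145,-150],"rot": [0,0,-1.26]}]'

```text
clock: 13.15
position: [736.9, -82.9, 213.2]
ee_rot: [0.991, -0.135, -0.001, -0.0]
contact_force: [-0.6, -1.2, 0.6]
gripper_width: 85.5
grasp_force: 0.0
```

Run:
```python
from h import *
np.set_printoptions(precision=3,suppress=True)
T=imaging.get_image("top");S=imaging.get_image("side")
P=plate_pose(T,S,(593,-83,.03));print(P)
print(plate_pose(T,None,P[0]))
for q in ("hole_left","hole_right","catch_slot","pin_left","pin_right","catch_pivot"):
    for n,p in (("T",T),("S",S)):
        r=models.tip_of(p,q);z={"h":96.5,"c":102.5,"p":80}[q[0]]
        if q=="catch_pivot":z=96.5
        print(q,n,[(at_z(p,x["pixel"],z)[:2],round(x["score"],2)) for x in r[:1]],X(P[0] if q[0]=="h" or "slot" in q else SH,dict(hole_left=(35,78,0),hole_right=(35,-78,0),catch_slot=(-50,0,0),pin_left=(35,78,0),pin_right=(35,-78,0),catch_pivot=(-50,0,0))[q])[:2])
# red blob in slot
for n,p in (("T",T),("S",S)):
    f=p["frame"].astype(int);m=(f[:,:,0]-f[:,:,1]>50)&(f[:,:,0]-f[:,:,2]>50)
    k,_,st,ce=cv2.connectedComponentsWithStats(m.astype(np.uint8))
    print(n,[(c.round(1).tolist(),s[:5].tolist()) for c,s in zip(ce[1:],st[1:]) if s[4]<300 and s[4]>3], proj(p,X(SH,(-50,0,96.5))))
a=cv2.resize(T["frame"][175:335,305:465],(500,500),interpolation=2);b=cv2.resize(S["frame"][200:320,230:390],(300,225),interpolation=2)
H=np.zeros((500,800,3),np.uint8);H[:,:500]=a;H[:225,500:]=b
cv2.imwrite("pics/sp2.png",H[:,:,::-1]);print(arm.read_state()["position"])
```

```text
(array([594.043, -84.724,   0.032]), 118, np.float64(0.43470896835361034))
(array([594.88 , -85.336,   0.027]), 48, np.float64(0.22392328665849315))
hole_left T [(array([636.026,  -1.135]), 0.9)] [626.542  -5.649]
hole_left S [(array([627.14,  -8.27]), 0.9)] [626.542  -5.649]
hole_right T [(array([ 630.178, -164.316]), 0.7)] [ 631.509 -161.57 ]
hole_right S [(array([ 626.382, -162.11 ]), 0.71)] [ 631.509 -161.57 ]
catch_slot T [(array([549.131, -85.754]), 0.72)] [544.068 -86.316]
catch_slot S [(array([543.005, -90.537]), 0.81)] [544.068 -86.316]
pin_left T [(array([635.426,  -5.174]), 0.84)] [631.645  -1.485]
pin_left S [] [631.645  -1.485]
pin_right T [(array([ 637.757, -155.809]), 0.81)] [ 636.324 -157.415]
pin_right S [(array([ 639.613, -150.   ]), 0.67)] [ 636.324 -157.415]
catch_pivot T [(array([556.586, -82.261]), 0.79)] [549.022 -82.   ]
catch_pivot S [(array([550.211, -84.165]), 0.65)] [549.022 -82.   ]
T [([594.9, 49.6], [592, 48, 7, 4, 22]), ([569.5, 98.6], [567, 95, 6, 8, 31]), ([533.0, 99.0], [531, 99, 5, 1, 5]), ([528.6, 105.8], [525, 102, 7, 8, 20]), ([18.2, 215.8], [0, 212, 37, 9, 67]), ([45.6, 221.1], [43, 220, 7, 3, 9]), ([52.0, 222.6], [51, 222, 3, 2, 5]), ([58.1, 224.1], [55, 223, 7, 3, 11]), ([381.4, 267.7], [371, 265, 22, 7, 111]), ([421.3, 308.4], [419, 306, 6, 6, 29])] [381.518 267.891]
S [([529.8, 7.4], [521, 0, 19, 17, 210]), ([302.0, 38.3], [302, 21, 2, 36, 37]), ([303.1, 108.4], [302, 58, 3, 100, 154]), ([185.3, 175.0], [183, 172, 5, 8, 20]), ([187.5, 183.5], [187, 183, 2, 2, 4]), ([409.8, 195.0], [409, 193, 3, 5, 5]), ([282.9, 254.7], [280, 249, 7, 12, 61]), ([441.3, 255.7], [439, 248, 7, 18, 29]), ([445.7, 286.5], [444, 283, 5, 8, 26]), ([245.1, 304.1], [243, 302, 5, 5, 21]), ([492.8, 345.1], [487, 333, 13, 27, 86]), ([525.6, 400.4], [522, 398, 9, 7, 37]), ([621.6, 441.4], [619, 436, 7, 11, 52])] [283.659 255.129]
[736.912 -85.725 213.787]
```

View pics/sp2.png

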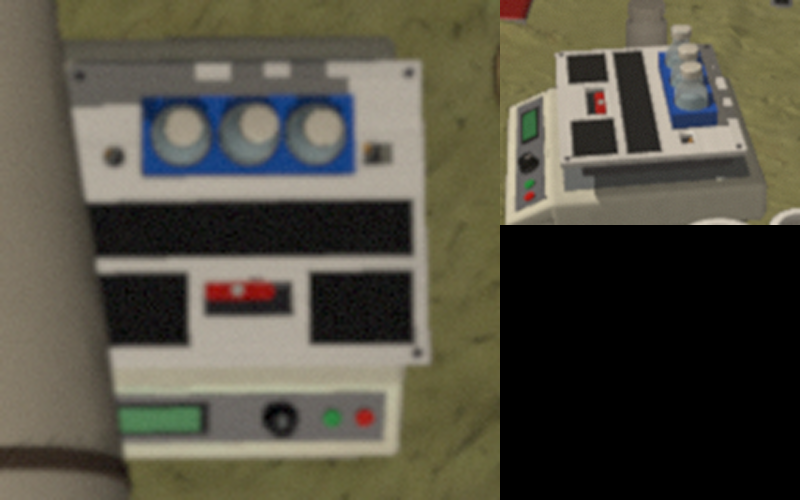

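Good view. Brass pins show inside both holes, at (114,156) and (375,152). The red catch at (240,291) sits in the slot centred at (248,297). So about +4.5 mm in x and +4.5 mm in y remain, with yaw already square, which agrees with the fit. Next is the side push.

Run:
```python
from h import *
go((737,-228,210),.03-np.pi/2,"via");go((596,-228,210),.03-np.pi/2,"end")
```

```text
via lin [39.5, 136.7, 3.8] rot [-0.0, 0.0, 1.26]
end lin [-96.0, 175.7, 3.8] rot [-0.0, 0.0, 1.26]
```

Call:
arm_command --rows '[{"grip": 1,"linear": [20,60,4],"rot": [0,0,0.18]},{"grip": 1,"linear": [36,120,4],"rot": [0,0,0.36]},{"grip": 1,"linear": [15,143,4],"rot": [0,0,0.54]},{"grip": 1,"linear": [-40,160,4],"rot": [0,0,0.72]},{"grip": 1,"linear": [-96,176,4],"rot": [0,0,0.9]},{"grip": 1,"linear": [-96,176,4],"rot": [0,0,1.08]},{"grip": 1,"linear": [-96,176,4],"rot": [0,0,1.26]},{"grip": 1,"linear": [-96,176,4],"rot": [0,0,1.26]}]'

```text
clock: 14.85
position: [596.0, -228.1, 210.2]
ee_rot: [0.719, -0.695, 0.0, -0.0]
contact_force: [-0.0, -0.7, -0.3]
gripper_width: 85.2
grasp_force: 0.0
```

Run:
```python
from h import *
print(arm.read_state()["position"]);go((595.7,-207,63.5),.03-np.pi/2,"end")
```

```text
[ 596.00278426 -228.14213595  210.15022048]
end lin [-21.2, -0.3, 146.6] rot [-0.001, -0.0, 0.003]
```

Call:
arm_command --rows '[{"grip": 1,"linear": [0,0,60],"rot": [0,0,0]},{"grip": 1,"linear": [0,0,120],"rot": [0,0,0]},{"grip": 1,"linear": [0,0,147],"rot": [0,0,0]},{"grip": 1,"linear": [-14,0,147],"rot": [0,0,0]},{"grip": 1,"linear": [-22,0,147],"rot": [0,0,0]},{"grip": 1,"linear": [-26,0,147],"rot": [0,0,0]},{"grip": 1,"linear": [-28,0,147],"rot": [0,0,0]},{"grip": 1,"linear": [-29,0,147],"rot": [0,0,0]},{"grip": 1,"linear": [-30,0,147],"rot": [0,0,0]}]'

```text
clock: 15.98
position: [596.1, -199.2, 64.0]
ee_rot: [0.718, -0.696, 0.001, -0.0]
contact_force: [0.2, -5.7, 3.3]
gripper_width: 85.3
grasp_force: 2.6
```

Call:
arm_command --rows '[{"grip": 1,"linear": [-1,0,0],"rot": [0,0,0]},{"grip": 1,"linear": [-2,0,0],"rot": [0,0,0]},{"grip": 1,"linear": [-2.5,0,0],"rot": [0,0,0]},{"grip": 1,"linear": [-2.5,0,0],"rot": [0,0,0]}]'

```text
clock: 16.48
position: [595.9, -196.8, 63.9]
ee_rot: [0.718, -0.696, 0.001, -0.0]
contact_force: [0.3, -5.6, 4.0]
gripper_width: 85.6
grasp_force: 2.7
```

Call:
arm_command --rows '[{"grip": 1,"linear": [-1,0,0],"rot": [0,0,0]},{"grip": 1,"linear": [-1.2,0,0],"rot": [0,0,0]},{"grip": 1,"linear": [-1.2,0,0],"rot": [0,0,0]}]'

```text
clock: 16.85
position: [595.8, -195.6, 63.8]
ee_rot: [0.718, -0.696, 0.001, -0.0]
contact_force: [0.8, -4.5, 3.5]
gripper_width: 85.4
grasp_force: 2.6
```

Call:
arm_command --rows '[{"grip": 1,"linear": [20,0,0],"rot": [0,0,0]},{"grip": 1,"linear": [25,0,-60],"rot": [0,0,0]},{"grip": 1,"linear": [25,0,-120],"rot": [0,0,0]},{"grip": 1,"linear": [25,0,-150],"rot": [0,0,-0.18]},{"grip": 1,"linear": [25,50,-150],"rot": [0,0,-0.36]},{"grip": 1,"linear": [15,110,-150],"rot": [0,0,-0.54]},{"grip": 1,"linear": [-40,140,-150],"rot": [0,0,-0.72]},{"grip": 1,"linear": [-90,140,-150],"rot": [0,0,-0.9]},{"grip": 1,"linear": [-115,140,-150],"rot": [0,0,-1.08]},{"grip": 1,"linear": [-115,140,-150],"rot": [0,0,-1.26]}]'

```text
clock: 18.1
position: [450.8, -82.7, 212.5]
ee_rot: [0.991, -0.135, -0.001, -0.0]
contact_force: [0.2, -0.2, -0.3]
gripper_width: 85.4
grasp_force: 0.0
```

```bash
cat > look.py <<'E'
from h import *
import sys
np.set_printoptions(precision=3,suppress=True)
z=float(sys.argv[1])
T=imaging.get_image("top");S=imaging.get_image("side")
P=plate_pose(T,S,(597,-81,.03),z);print(P,plate_pose(T,None,P[0],z))
f=T["frame"].astype(int);m=(f[:,:,0]-f[:,:,1]>40)&(f[:,:,0]-f[:,:,2]>40);m[:250]=0;m[285:]=0;m[:,:350]=0;m[:,410:]=0
v,u=np.nonzero(m);print("catch",at_z(T,(u.mean(),v.mean()),96.5),u.min(),u.max(),v.min(),v.max(),m.sum())
a=cv2.resize(T["frame"][175:335,305:465],(500,500),interpolation=2);b=cv2.resize(S["frame"][200:320,230:390],(300,225),interpolation=2)
H=np.zeros((500,800,3),np.uint8);H[:,:500]=a;H[:225,500:]=b
cv2.imwrite(f"pics/{sys.argv[2]}.png",H[:,:,::-1]);print(arm.read_state()["position"],arm.read_state()["ee_rot"],arm.read_state()["clock"])
E
python3 look.py 102.5 sp3; python3 -c "
from h import *
go((465,-85,200),.03);go(X((597,-80.5,.03),(-118,0,63)),.03)"
```

```text
(array([594.145, -80.785,   0.029]), 94, np.float64(0.2371147940271006)) (array([594.409, -81.086,   0.028]), 54, np.float64(0.2411935103559973))
catch [548.934 -79.794  96.5  ] 369 392 265 271 142
[451.047 -83.657 212.327] [ 0.99  -0.139 -0.001 -0.   ] 18.2
 lin [13.8, -2.6, 12.3] rot [-0.0, 0.002, -0.309]
 lin [27.3, -7.3, 149.3] rot [-0.0, 0.002, -0.309]
```

View pics/sp3.png

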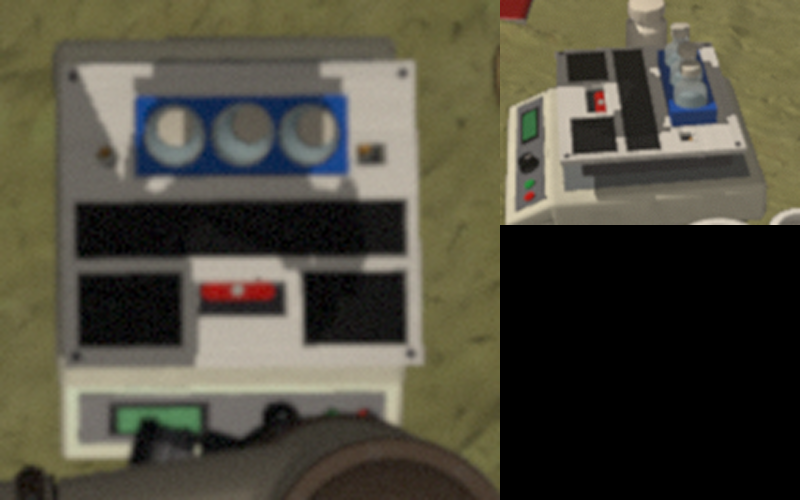

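Only about 4.5 mm in x and 1–2 mm in y remain; both pins now show in the holes and the catch sits at the slot's far side. I'll do the front push with a slight leftward component.

Call:
arm_command --rows '[{"grip": 1,"linear": [14,-3,12],"rot": [0,0,-0.15]},{"grip": 1,"linear": [18,-4,60],"rot": [0,0,-0.309]},{"grip": 1,"linear": [22,-6,110],"rot": [0,0,-0.309]},{"grip": 1,"linear": [27,-7,149],"rot": [0,0,-0.309]},{"grip": 1,"linear": [27,-7,149],"rot": [0,0,-0.309]}]'

```text
clock: 18.82
position: [477.1, -85.5, 60.9]
ee_rot: [1.0, 0.013, -0.004, 0.0]
contact_force: [0.6, 0.4, 0.8]
gripper_width: 85.7
grasp_force: 0.0
```

Call:
arm_command --rows '[{"grip": 1,"linear": [6,0,0],"rot": [0,0,0]},{"grip": 1,"linear": [10,0,0],"rot": [0,0,0]},{"grip": 1,"linear": [11,0,0],"rot": [0,0,0]},{"grip": 1,"linear": [12,0,0],"rot": [0,0,0]}]'

```text
clock: 19.32
position: [491.7, -84.1, 64.5]
ee_rot: [1.0, 0.015, 0.001, -0.0]
contact_force: [-0.0, -0.1, -0.8]
gripper_width: 85.2
grasp_force: 0.0
```

Call:
arm_command --rows '[{"grip": 1,"linear": [1,0,0],"rot": [0,0,0]},{"grip": 1,"linear": [2,0,0],"rot": [0,0,0]},{"grip": 1,"linear": [2.7,-0.3,0],"rot": [0,0,0]},{"grip": 1,"linear": [3.4,-0.6,0],"rot": [0,0,0]},{"grip": 1,"linear": [4.1,-0.9,0],"rot": [0,0,0]}]'

```text
clock: 19.95
position: [493.9, -83.5, 63.4]
ee_rot: [1.0, 0.014, -0.002, 0.0]
contact_force: [-3.8, -1.8, 2.1]
gripper_width: 85.2
grasp_force: 2.1
```

Call:
arm_command --rows '[{"grip": 1,"linear": [0.7,-0.3,0],"rot": [0,0,0]},{"grip": 1,"linear": [1.4,-0.6,0],"rot": [0,0,0]}]'

```text
clock: 20.2
position: [497.9, -82.4, 63.9]
ee_rot: [1.0, 0.015, 0.001, -0.0]
contact_force: [-0.3, 0.3, -0.2]
gripper_width: 85.5
grasp_force: 0.0
```

```bash
python3 look.py 86 sp4 | head -3
python3 - <<'E'
from h import *
S=imaging.get_image("side");np.set_printoptions(precision=2,suppress=True)
c=[(90,105),(90,-105),(-90,-105),(-90,105)]
for z in (86,92,97,102.5):
    E=[(S,np.array([*c[i],z]),np.array([*c[(i+1)%4],z]),-1) for i in range(4)]
    print(z,fit((599,-80.5,.03),E,w0=5))
E
```

```text
(array([600.287, -78.615,   0.025]), 115, np.float64(0.4403797376460825)) (array([601.225, -79.008,   0.023]), 47, np.float64(0.27659395988306723))
catch [549.83  -80.428  96.5  ] 369 392 264 270 119
[498.654 -82.136  64.169] [ 1.     0.015  0.002 -0.   ] 20.3
86 (array([600.1 , -77.21,   0.02]), 69, np.float64(0.4966529096960095))
92 (array([599.75, -85.38,   0.02]), 70, np.float64(0.2917873094685217))
97 (array([599.65, -92.42,   0.01]), 69, np.float64(0.2850029666118057))
102.5 (array([600.76, -63.87,  -0.03]), 31, np.float64(0.49073804413101374))
```

View pics/sp4.png

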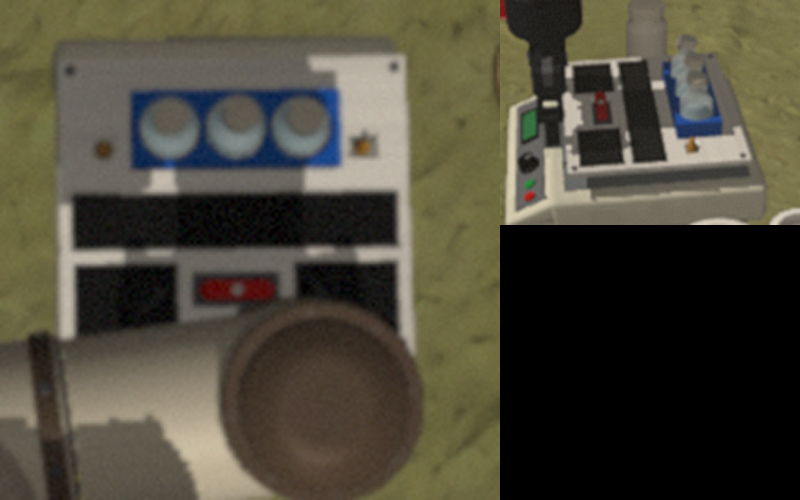

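The platform has dropped: both brass pins stand through their holes, at (104,149) and (363,146). The catch at (236,288) is centred in the slot and proud, and both views agree at plate height 86. Now I retract, then straddle the catch with part-open fingers and turn it.

Call:
arm_command --rows '[{"grip": 1,"linear": [-15,0,0],"rot": [0,0,0]},{"grip": 1,"linear": [-25,0,-50],"rot": [0,0,0]},{"grip": 0.6,"linear": [-25,0,-100],"rot": [0,0,0.18]},{"grip": 0.24,"linear": [-25,0,-130],"rot": [0,0,0.36]},{"grip": 0.24,"linear": [-25,0,-130],"rot": [0,0,0.54]},{"grip": 0.24,"linear": [-25,0,-130],"rot": [0,0,0.72]},{"grip": 0.24,"linear": [-25,0,-130],"rot": [0,0,0.9]},{"grip": 0.24,"linear": [-25,0,-130],"rot": [0,0,1.08]},{"grip": 0.24,"linear": [-25,0,-130],"rot": [0,0,1.26]},{"grip": 0.24,"linear": [-25,0,-130],"rot": [0,0,1.44]}]'

```text
clock: 21.6
position: [470.9, -83.1, 193.5]
ee_rot: [0.759, -0.651, -0.0, -0.0]
contact_force: [0.5, 0.5, 1.1]
gripper_width: 20.4
grasp_force: 0.0
```

```bash
python3 look.py 86 sp5
python3 - <<'E'
from h import *
s=arm.read_state();print(s["position"],s["gripper_width"],s["joints"])
go((550,-80.4,125),.024-np.pi/2)
E
```

```text
(array([600.224, -79.034,   0.03 ]), 124, np.float64(0.2853265103697443)) (array([600.877, -79.394,   0.027]), 63, np.float64(0.23610900947665875))
catch [549.768 -77.904  96.5  ] 369 391 264 271 124
[471.056 -83.159 193.591] [ 0.761 -0.648 -0.    -0.   ] 21.7
[471.05576221 -83.15883578 193.59111184] 20.40118692870373 [ 1.65686343e-01  1.68740800e-01 -3.97099941e-01 -3.54465314e-04
 -1.00498102e+00 -5.21652722e-03]
 lin [9.9, -78.4, 68.6] rot [0.0, 0.0, 0.136]
```

Call:
arm_command --rows '[{"grip": 0.24,"linear": [8,-50,20],"rot": [0,0,0.136]},{"grip": 0.24,"linear": [10,-79,50],"rot": [0,0,0.136]},{"grip": 0.24,"linear": [10,-79,68],"rot": [0,0,0.136]},{"grip": 0.24,"linear": [10,-79,68],"rot": [0,0,0.136]}]'

```text
clock: 22.2
position: [550.0, -80.6, 123.9]
ee_rot: [0.716, -0.698, -0.001, 0.002]
contact_force: [-0.1, 0.6, 0.5]
gripper_width: 20.4
grasp_force: 0.0
```

Run:
```python
from h import *
print(arm.read_state()["position"])
go((550.5,-80.5,89.5),.026-np.pi/2)
```

```text
[550.00351765 -80.58588622 123.94041417]
 lin [-0.1, -0.7, 34.4] rot [0.004, -0.0, 0.0]
```

Call:
arm_command --rows '[{"grip": 0.24,"linear": [0,-0.5,12],"rot": [0,0,0]},{"grip": 0.24,"linear": [0,-0.5,22],"rot": [0,0,0]},{"grip": 0.24,"linear": [0,-0.5,29],"rot": [0,0,0]},{"grip": 0.24,"linear": [0,-0.5,32],"rot": [0,0,0]},{"grip": 0.24,"linear": [0,-0.5,34],"rot": [0,0,0]},{"grip": 0.24,"linear": [0,-0.5,34],"rot": [0,0,0]}]'

```text
clock: 22.95
position: [552.0, -80.5, 91.8]
ee_rot: [0.716, -0.699, 0.0, -0.0]
contact_force: [0.7, -0.1, -0.7]
gripper_width: 20.4
grasp_force: 0.0
```

Call:
arm_command --rows '[{"grip": 0.24,"linear": [0,0,1],"rot": [0,0,0]},{"grip": 0.24,"linear": [0,0.5,2],"rot": [0,0,0]},{"grip": 0.24,"linear": [0,0.5,2],"rot": [0,0,0]}]'

```text
clock: 23.32
position: [551.4, -80.6, 89.7]
ee_rot: [0.716, -0.699, -0.0, 0.0]
contact_force: [-0.8, 0.2, 0.0]
gripper_width: 20.5
grasp_force: 0.0
```

Now I rotate counter-clockwise.

Call:
arm_command --rows '[{"grip": 0.24,"linear": [0,0,0],"rot": [0,0,-0.15]},{"grip": 0.24,"linear": [0,0,0],"rot": [0,0,-0.3]},{"grip": 0.24,"linear": [0,0,0],"rot": [0,0,-0.45]},{"grip": 0.24,"linear": [0,0,0],"rot": [0,0,-0.6]},{"grip": 0.24,"linear": [0,0,0],"rot": [0,0,-0.75]},{"grip": 0.24,"linear": [0,0,0],"rot": [0,0,-0.9]},{"grip": 0.24,"linear": [0,0,0],"rot": [0,0,-0.9]}]'

```text
clock: 24.2
position: [551.2, -80.5, 89.7]
ee_rot: [0.948, -0.319, -0.0, 0.0]
contact_force: [-0.1, 0.8, -0.3]
gripper_width: 20.6
grasp_force: 0.2
```

```bash
python3 -c "
from h import *
s=arm.read_state();print(s['position'],s['wrist_torque'],s['contact_force'],s['joints'])"
```

```text
[551.18424407 -80.52494906  89.67690793] [-0.00851485  0.14928399  0.0071526 ] [-0.14787173  0.75444042 -0.29456337] [ 1.45843191e-01  4.14872172e-01 -3.43818051e-01 -1.30114197e-04
 -8.12668706e-01  7.76482592e-01]
```

Call:
arm_command --rows '[{"grip": 0.24,"linear": [0,0,0],"rot": [0,0,-0.15]},{"grip": 0.24,"linear": [0,0,0],"rot": [0,0,-0.3]},{"grip": 0.24,"linear": [0,0,0],"rot": [0,0,-0.45]},{"grip": 0.24,"linear": [0,0,0],"rot": [0,0,-0.6]},{"grip": 0.24,"linear": [0,0,0],"rot": [0,0,-0.75]},{"grip": 0.24,"linear": [0,0,0],"rot": [0,0,-0.8]},{"grip": 0.24,"linear": [0,0,0],"rot": [0,0,-0.8]}]'

```text
clock: 25.08
position: [551.7, -80.1, 89.8]
ee_rot: [0.997, 0.075, 0.0, -0.0]
contact_force: [-0.6, 1.5, -1.4]
gripper_width: 21.0
grasp_force: 1.2
```

```bash
python3 -c "
from h import *
s=arm.read_state();print(s['position'],s['wrist_torque'],s['contact_force'],s['joints'])"; python3 look.py 86 sp6
```

```text
[551.74134968 -80.08329813  89.76833372] [ 0.66760992 -0.02958204 -0.01803173] [-0.57464274  1.47373033 -1.35133207] [ 1.46307640e-01  4.14969442e-01 -3.43160786e-01 -6.29498041e-04
 -8.11940933e-01  1.57554384e+00]
(array([599.709, -78.659,   0.034]), 99, np.float64(0.30372619187766703)) (array([593.298, -81.302,   0.128]), 38, np.float64(0.37057030996962836))look.py:8: RuntimeWarning: Mean of empty slice.
  v,u=np.nonzero(m);print("catch",at_z(T,(u.mean(),v.mean()),96.5),u.min(),u.max(),v.min(),v.max(),m.sum())
  ret = ret.dtype.type(ret / rcount)
Traceback (most recent call last):
  File "look.py", line 8, in <module>
    v,u=np.nonzero(m);print("catch",at_z(T,(u.mean(),v.mean()),96.5),u.min(),u.max(),v.min(),v.max(),m.sum())
                                                                     ~~~~~^^
ValueError: zero-size array to reduction operation minimum which has no identity
```

Call:
arm_command --rows '[{"grip": 0.24,"linear": [0,0,0],"rot": [0,0,-0.08]},{"grip": 0.24,"linear": [0,0,0],"rot": [0,0,-0.16]},{"grip": 0.24,"linear": [0,0,0],"rot": [0,0,-0.2]},{"grip": 0.24,"linear": [0,0,0],"rot": [0,0,-0.2]}]'

```text
clock: 25.68
position: [551.7, -80.2, 89.8]
ee_rot: [0.985, 0.175, 0.0, -0.0]
contact_force: [0.5, 3.6, 0.3]
gripper_width: 20.1
grasp_force: 2.0
```

Call:
arm_command --rows '[{"grip": 0.24,"linear": [0,0,0],"rot": [0,0,-0.06]},{"grip": 0.24,"linear": [0,0,0],"rot": [0,0,-0.12]},{"grip": 0.24,"linear": [0,0,0],"rot": [0,0,-0.12]}]'

```text
clock: 26.05
position: [552.1, -79.6, 89.8]
ee_rot: [0.973, 0.233, 0.001, -0.001]
contact_force: [0.4, 6.6, -0.7]
gripper_width: 20.4
grasp_force: 13.9
```

```bash
python3 -c "
from h import *
s=arm.read_state();print(s['position'],s['wrist_torque'],s['contact_force'],s['ee_rot'])"
```

```text
[552.078007   -79.56125894  89.79283457] [ 1.86447621 -0.19933411 -0.44449422] [ 0.43372543  6.58661643 -0.72372972] [ 9.72514804e-01  2.32837953e-01  1.03598793e-03 -6.09327161e-04]
```

Force and torque jumped (0.44 N m), so the catch is at its stop. I'll back off to centre, lift and look.

Call:
arm_command --rows '[{"grip": 0.24,"linear": [0,0,0],"rot": [0,0,0.15]},{"grip": 0.24,"linear": [0,0,0],"rot": [0,0,0.3]},{"grip": 0.24,"linear": [0,0,0],"rot": [0,0,0.4]},{"grip": 0.24,"linear": [0,0,0],"rot": [0,0,0.4]},{"grip": 0.24,"linear": [0,0,-20],"rot": [0,0,0.4]},{"grip": 0.24,"linear": [0,0,-70],"rot": [0,0,0.4]},{"grip": 0.24,"linear": [-50,0,-110],"rot": [0,0,0.4]},{"grip": 0.24,"linear": [-105,0,-120],"rot": [0,0,0.4]},{"grip": 0.24,"linear": [-125,0,-120],"rot": [0,0,0.4]},{"grip": 0.24,"linear": [-125,0,-120],"rot": [0,0,0.4]}]'

```text
clock: 27.3
position: [439.3, -138.2, 210.0]
ee_rot: [0.999, 0.036, 0.0, 0.0]
contact_force: [1.0, -0.5, -0.3]
gripper_width: 20.7
grasp_force: 0.0
```

```bash
python3 look.py 86 sp7
python3 - <<'E'
from h import *
S=imaging.get_image("side")
print(arm.read_state()["contact_force"])
E
```

```text
(array([600.296, -79.163,   0.031]), 94, np.float64(0.3470360487556722)) (array([601.044, -79.244,   0.029]), 40, np.float64(0.19255616280869373))
catch [549.46  -80.239  96.5  ] 377 384 256 279 148
[ 440.884 -137.563  209.613] [0.999 0.037 0.    0.   ] 27.4
[0.39316055 0.3653662  0.25227282]
```

View pics/sp7.png

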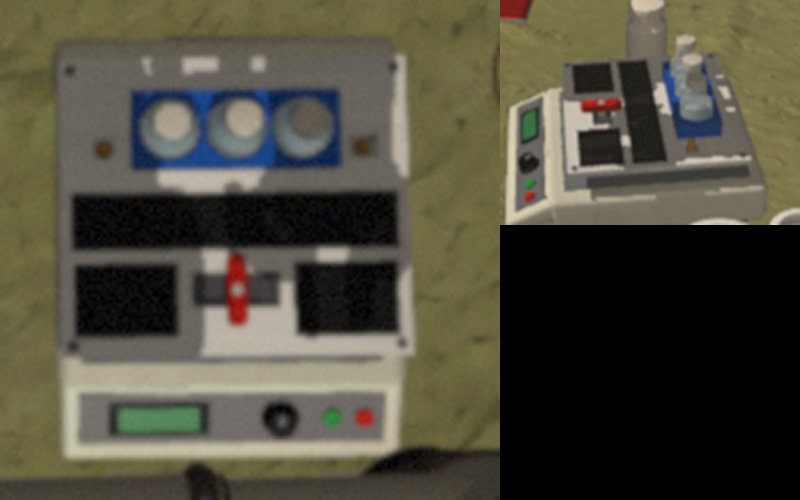

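The catch lies straight across the slot, from (236,253) to (239,325). The plate is seated with both pins through and all three vials are standing. Handing in.

```bash
python3 -c "
from bench import job
print(job.job_done())"
```

```text
the job is handed in; nothing more can be done
None
```

The platform is seated on both pins and the red catch is turned fully across its slot to the stop; the three vials are still standing, and I handed the job in at about 27 s without touching the bottle, carton or tape.

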